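Turn the row of sharpening supplies round

ROBOT

A 7-joint arm with a two-finger parallel gripper is mounted at the origin on a cart in front of the work surface, level with it; the furniture and walls round the work are solid. World frame = base frame: x ahead of the robot, y to its left, z up, the work surface at z = 0. Lengths are in m, angles in rad, forces in N, time in s.
With the tool pointing down it reaches from about 0.425 to 0.925 m from the base axis. Payload 6.8 kg.
Tool frame: the origin (TCP) lies on the mounting face of the last link; the fingertips stand 173 mm ahead of it and the grasp point (between the pads) lies 155 mm ahead of it (grip_point_offset is the distance from the TCP to the grasp point, in m); x points along the fingers, z is the direction in which the jaws open and shut, and the axes are right-handed (so a half turn about x gives the same grasp; the last joint's range is limited). The gripper opens to 85 mm and grips with 20 to 120 N. Pads are 22 mm wide; open, the fingers measure 114 mm over their backs; the gripper's body (76 mm by 85 mm) begins 54 mm behind the grasp point. The pads swing forward as they close: fully open they stand 13 mm farther back than shut.
Start: joints at [-1.324, 0.477, 0.022, 1.555, -0.011, 1.109, -0.083], TCP at [0.234, 0.633, 0.405] pointing down, gripper open.
Joint ranges: [-2.96, 2.96], [-0.34, 2.1], [-1.41, 1.46], [0.24, 2.44], [-1.37, 4.51], [0.17, 1.92], [-2.96, 2.96]. Speed limits (rad/s): [2.39, 2.39, 3.14, 3.14, 3.14, 3.14, 3.14].

INTERFACE

Orientations are given as a rotation vector (axis times angle).
In Python, from bench import * gives the robot as it stands. The module is installed in compiled form; this text tells all that it offers.
- The arm moves only by the tool servo_tool, never from a script. Its argument "motion" is a list of rows, each a list of 5 numbers: the shift along the tool's x, y, z in m, then the turn about the tool's x in degrees, then the gripper command: -1 is fully open, 1 is shut, values between are in proportion. In form: [[dx, dy, dz, turn, fingers], ...]. A call has 1 to 8 rows; each row is the pose to reach, as a shift and turn from the pose measured when the call began, along the tool's axes at that moment; what a row does not reach only later rows make up. A row lasts 1/10 s, in which the tool goes at most 50 mm and 8.59 degrees, less where a joint would pass 70% of its speed; a pose out of reach is approached as far as the arm can. A call with a gripper value outside its range is refused whole. The fingers move at their own pace and stop on an object; "force" is the grip in N (left out, the last holds). Time passes only in rows, so rows that repeat a pose let the fingers close. It gives the time, the measured TCP pose, the force and the opening at its end, in the units of the state.
- get_obs(): the state, without advancing time (a new reading comes with each control period).
- grab_frame(name): name is "scene" or "top" or "wrist"; returns the picture (384x512x3 uint8, red, green, blue); there is no depth.
- camera_params(name): a dict with "mtx" (3x3 intrinsics, pixels), "world_to_cam" (4x4, takes a point from world to camera coordinates); the wrist camera has in their place "T_tool_cam" (4x4, takes a point from camera to tool coordinates, whose origin is the TCP and whose axes are the tool frame's). Camera axes: x right, y down, z forward; pixel columns grow to the right and rows downward; lengths in m; the calibration is good to about 2 mm. A picture is of the moment at which its call begins: read the wrist's pose just before it. camera_params takes no time and is no camera call.
- hand_in(): hands the job in, once; it reports no verdict.
The state is a dict: "clock": time; "joints": joint angles; "qvel": joint speeds; "tau": joint torques, N m; "tcp_pos": TCP position; "orientation": TCP orientation; "contact_force": force on the tool from outside, world axes, zero at the start; "moment": the same for the moment, N m; "grip_width": finger opening in m.
Only numpy, scipy, OpenCV 4.12 (cv2) and the standard library are available. Lean on these libraries where they do the work, as an engineer would, in place of code of your own. Each camera call takes 0.05 s, during which the arm holds its last target. There are 200 camera calls.

TASK

Move the four sharpening supplies from the wooden rack into the bays of the steel tray, one to a bay, in the reverse order: the one next to the rack's peg goes into the bay farthest from the tray's peg, the second into the next bay, and so on until the last stands next to the tray's peg. Let none of them tip over; leave each standing upright, flat on the floor of its bay.

Things in the scene. Friction and masses are not known exactly. Their poses are not given: they have to be found in the camera images.
- pot: white cylindrical pot with a black cap, 38 mm diameter, 66 mm high (the cap, from 44 mm up, is 35 mm across; pot and cap are one piece), 60 g, loose, upright. Origin: centre of its underside, z up; yaw has no meaning.
- dropper: small white dropper bottle with a narrow neck and red tip, 31 mm diameter up to 53 mm, neck 18 mm across above that, 89 mm high in all, 30 g, loose, upright. Origin: centre of its underside, z up; yaw has no meaning.
- bar: upright block of polishing compound, green with a white upper part, 35 mm (its x) x 50 mm (its y) x 73 mm high, 300 g, loose. Origin: centre of its underside, z up. At the start its 50 mm side (its y) lies across the row, within about 15 degrees of the rack's x.
- jar: amber glass jar with a tan lid, body 45 mm diameter up to 74 mm, lid 37 mm across above that, 92 mm high in all, 150 g, loose, upright. Origin: centre of its underside, z up; yaw has no meaning.
- pad_pot: black square rubber pad, 62 x 62 x 3 mm, fixed on the wooden rack; the one on which the pot stands at the start (the four pads look alike and stay put, so it marks the pot's old place). Origin: centre of its underside.
- pad_dropper: black square rubber pad, 62 x 62 x 3 mm, fixed on the wooden rack; the one on which the dropper bottle stands at the start (the four pads look alike and stay put, so it marks the dropper bottle's old place). Origin: centre of its underside.
- pad_bar: black square rubber pad, 62 x 62 x 3 mm, fixed on the wooden rack; the one on which the bar stands at the start (the four pads look alike and stay put, so it marks the bar's old place). Origin: centre of its underside.
- pad_jar: black square rubber pad, 62 x 62 x 3 mm, fixed on the wooden rack; the one on which the jar stands at the start (the four pads look alike and stay put, so it marks the jar's old place). Origin: centre of its underside.
- wood_rack: fixed wooden rack, board 82 mm (x) by 284 mm (y), 12 mm thick, low fences along both long sides (tops at 20 mm). Four places in a row at y = -102, -34, +34, +102 mm, x = 0; on the pads the things stand 15 mm above its underside. One light wooden peg (14 mm across, top at 38 mm) stands at its +y end, y = +154 mm. Origin: centre of its underside, on the bench.
- steel_tray: fixed steel tray, 82 mm (x) by 284 mm (y): four open bays in a row centred at y = -102, -34, +34, +102 mm, x = 0, each 65 mm (y) by 76 mm (x) inside, floor 4 mm above its underside, thin walls and dividers with tops at 14 mm. One dark steel peg (14 mm across, top at 38 mm) on a tab at its +y end, y = +154 mm. Origin: centre of its underside, on the bench.
Mind the look-alikes: they are no part of the job. What is shaped like the pot but purple is not meant.

How it is judged:
By the outcome, as a careful person would: the job done as asked, in the order asked, and still so for the second after the job is handed in, with the robot touching nothing.
It also fails if it takes over 122 s, if anything falls off the work surface, if the arm or the gripper's body presses on something with over 40 N, if the wrist force passes 120 N, or if a joint passes its speed limit or range.

## Working session

There is one attempt and no reset: what is moved stays moved. The work goes in short steps, Python scripts to look and compute and a tool call to move; the robot and the scene stay as the last step left them, time stands still between calls to the robot, and variables do not carry over. Pictures are saved under pics/ and viewed, about 12 in all and at most 16, crops included, and the job is handed in when it is done.

Besides the shell and the picture viewer there is one more tool, called after "Call:" in YAML: its name, and indented under it one key for each argument. servo_tool: Moves the arm, as the interface text tells. Its arguments: {"type":"object","properties":{"motion":{"type":"array","items":{"type":"array","items":{"type":"number"}}},"force":{"type":"number"}},"required":["motion"]}

```bash
mkdir -p pics
python3 - <<'E'
from bench import *
import cv2,json,numpy as np
np.set_printoptions(precision=4,suppress=True)
for n in("scene","top"):
    f=grab_frame(n); cv2.imwrite(f"pics/{n}0.png",f[:,:,::-1]); p=camera_params(n); print(n,p)
print(camera_params("wrist")); print(get_obs())
E
```

```text
scene {'mtx': array([[404.5164,   0.    , 254.2791],
       [  0.    , 404.5164, 192.9987],
       [  0.    ,   0.    ,   1.    ]]), 'world_to_cam': array([[ 0.917 , -0.3989, -0.005 , -0.4341],
       [-0.3289, -0.7488, -0.5754,  0.2576],
       [ 0.2258,  0.5293, -0.8178,  0.7547],
       [ 0.    ,  0.    ,  0.    ,  1.    ]])}
top {'mtx': array([[374.9037,   0.    , 259.5702],
       [  0.    , 374.9037, 194.0383],
       [  0.    ,   0.    ,   1.    ]]), 'world_to_cam': array([[-0.0083, -0.9999,  0.0062,  0.0951],
       [-0.9903,  0.0073, -0.1386,  0.5031],
       [ 0.1386, -0.0073, -0.9903,  0.9237],
       [ 0.    ,  0.    ,  0.    ,  1.    ]])}
{'mtx': array([[342.1108,   0.    , 255.4299],
       [  0.    , 342.1108, 190.4814],
       [  0.    ,   0.    ,   1.    ]]), 'T_tool_cam': array([[-0.0002, -0.2906,  0.9569,  0.0304],
       [-0.001 , -0.9569, -0.2906,  0.0736],
       [ 1.    , -0.001 , -0.0001, -0.0001],
       [ 0.    ,  0.    ,  0.    ,  1.    ]])}
{'clock': 0.1, 'joints': array([-1.3241,  0.4777,  0.0224,  1.5564, -0.0115,  1.1093, -0.0831]), 'qvel': array([-0.0018, -0.0002,  0.0004, -0.0012, -0.0001, -0.001 ,  0.0017]), 'tau': array([  0.0045, -59.7768,   1.6137, -28.1957,   0.0128,   0.0051,
         0.    ]), 'tcp_pos': array([0.2344, 0.6327, 0.4038]), 'orientation': array([-0.945 ,  1.3577,  0.9433]), 'contact_force': array([-0.168 , -1.0731, -0.1903]), 'moment': array([ 0.0359, -0.0363, -0.006 ]), 'grip_width': 0.0854225398573308}
```

View pics/top0.png

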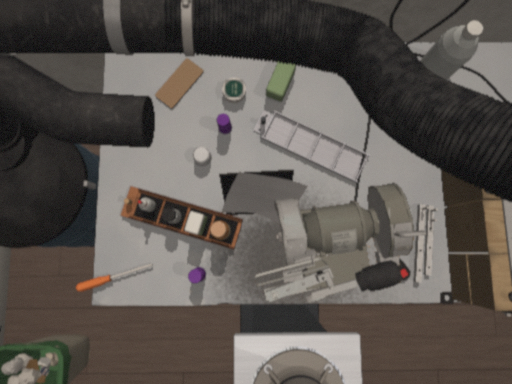

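View pics/scene0.png

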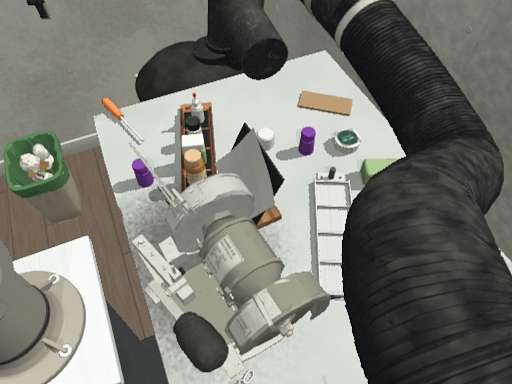

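Run:
```python
import cv2,numpy as np
t=cv2.imread("pics/top0.png")
a=cv2.resize(t[170:270,110:260],None,fx=5.3,fy=5.3,interpolation=cv2.INTER_CUBIC)
cv2.imwrite("pics/c1.png",a)
b=cv2.resize(t[50:190,230:380],None,fx=4.2,fy=4.2,interpolation=cv2.INTER_CUBIC)
cv2.imwrite("pics/c2.png",b)
```

```text
(no output)
```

View pics/c1.png

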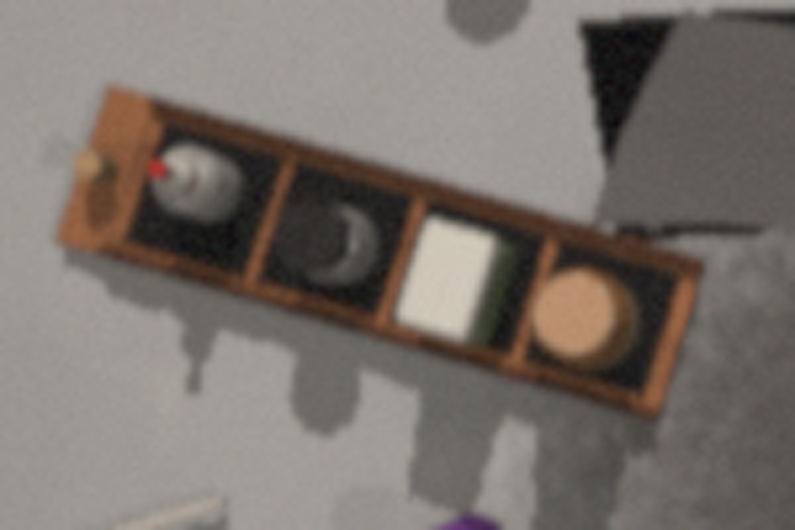

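View pics/c2.png

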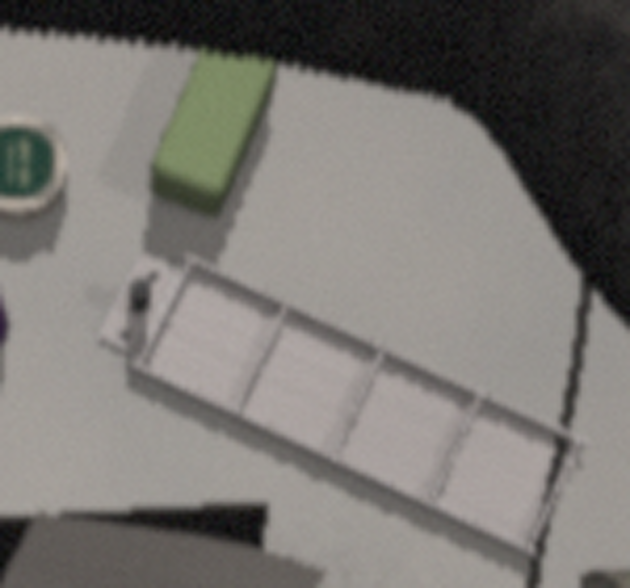

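```bash
cat > h.py <<'E'
import numpy as np,cv2
from bench import *
from scipy.spatial.transform import Rotation as R
np.set_printoptions(precision=4,suppress=True)
def cam(n,obs=None):
    p=camera_params(n)
    if n!="wrist": return p["mtx"],np.linalg.inv(p["world_to_cam"])
    T=np.eye(4);T[:3,:3]=R.from_rotvec(obs["orientation"]).as_matrix();T[:3,3]=obs["tcp_pos"]
    return p["mtx"],T@p["T_tool_cam"]
def ray(c,uv):
    K,T=c; d=T[:3,:3]@np.linalg.solve(K,[uv[0],uv[1],1]); return T[:3,3],d/np.linalg.norm(d)
def onz(c,uv,z):
    o,d=ray(c,uv); return o+d*(z-o[2])/d[2]
def tri(c1,p1,c2,p2):
    o1,d1=ray(c1,p1);o2,d2=ray(c2,p2)
    s=np.linalg.lstsq(np.c_[d1,-d2],o2-o1,rcond=None)[0]
    a=o1+d1*s[0];b=o2+d2*s[1]; return (a+b)/2,np.linalg.norm(a-b)
def proj(c,P):
    K,T=c; q=np.linalg.inv(T)@np.r_[P,1]; q=K@q[:3]; return q[:2]/q[2]
E
python3 - <<'E'
from h import *
t=cam("top");s=cam("scene")
print("cams",t[1][:3,3],s[1][:3,3])
C=lambda x,y:(110+x/5.3,170+y/5.3); D=lambda x,y:(230+x/4.2,50+y/4.2)
g=[[C(290,165),C(252,280)],[C(415,205),C(382,325)],[C(550,245),C(518,360)]]
G=[np.mean([onz(t,p,.013) for p in q],0) for q in g]; print("rack gaps",G,[np.linalg.norm(G[1]-G[0]),np.linalg.norm(G[2]-G[1])])
print("rack corners",[onz(t,C(*p),.02)[:2] for p in [(155,97),(700,262),(658,412),(62,242)]])
tc=[onz(t,D(*p),.014)[:2] for p in [(192,262),(578,440),(533,552),(133,367)]]
print("tray corners",tc,np.mean(tc,0),[np.linalg.norm(tc[i]-tc[i-1]) for i in range(4)])
print("tray peg",onz(t,D(145,275),.038),"rack peg",onz(t,C(93,160),.038))
print("dropper tip",onz(t,C(157,168),.104),"pot cap",onz(t,C(308,230),.081),"bar top",[onz(t,C(*p),.088)[:2] for p in[(430,213),(500,240),(460,342),(398,318)]],"jar lid",onz(t,C(574,312),.107))
print("hose", [tri(t,p,s,(350,12)) for p in[(187,25),(117,25)]])
a=cv2.imread("pics/scene0.png")
cv2.imwrite("pics/c3.png",cv2.resize(a[70:320,90:360],None,fx=2.4,fy=2.4,interpolation=cv2.INTER_CUBIC))
E
```

```text
cams [0.371  0.0981 0.9839] [ 0.3124 -0.3797  0.7633]
rack gaps [array([0.4619, 0.3466, 0.013 ]), array([0.4406, 0.2839, 0.013 ]), array([0.4218, 0.2176, 0.013 ])] [np.float64(0.06622284096116243), np.float64(0.0688728999146451)]
rack corners [array([0.5232, 0.4033]), array([0.4403, 0.1365]), array([0.3684, 0.1568]), array([0.4524, 0.4457])]
tray corners [array([0.7286, 0.0456]), array([ 0.6099, -0.1969]), array([ 0.5383, -0.1652]), array([0.6593, 0.0841])] [ 0.634  -0.0581] [np.float64(0.07924200564422326), np.float64(0.27000347003221986), np.float64(0.07833053271579106), np.float64(0.2771570751867915)]
tray peg [0.7115 0.0764 0.038 ] rack peg [0.4901 0.4261 0.038 ]
dropper tip [0.478  0.3747 0.104 ] pot cap [0.4518 0.3123 0.081 ] bar top [array([0.4585, 0.2558]), array([0.446, 0.224]), array([0.4004, 0.2414]), array([0.4113, 0.2693])] jar lid [0.4124 0.1885 0.107 ]
hose [(array([0.7847, 0.2299, 0.3199]), np.float64(0.009941818301796456)), (array([0.898 , 0.4124, 0.1832]), np.float64(0.03780010704251859))]
```

View pics/c3.png

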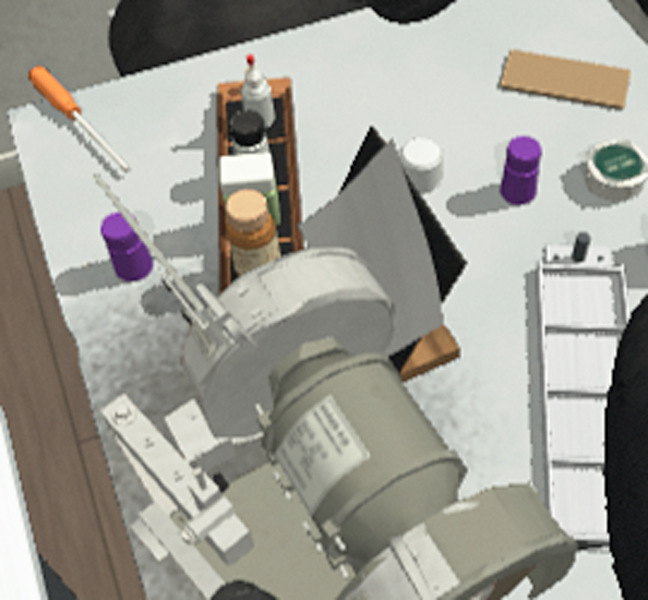

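Run:
```python
from h import *
t=cam("top");s=cam("scene")
for n,a,b in [("blackA",(220,174),(245,123)),("blackB",(306,170),(284,180)),("greyA",(238,174),(250,126)),("greyB",(303,181),(272,198)),("motorplate",(345,238),(229,240)),("guardL top",(290,200),(240,178)),
 ("guard hump R",(372,190),(310,273)),("woodblk",(306,170),(281,216))]:
    print(n,*tri(t,a,s,b))
for p in [(347,240),(342,280),(343,330),(365,190)]:
    o,d=ray(s,p); print("scene",p)
    for z in (.2,.25,.3,.35,.4,.45,.5):
        P=o+d*(z-o[2])/d[2]; print("  ",P,proj(t,P))
o=get_obs(); print(R.from_rotvec(o["orientation"]).as_matrix())
```

```text
blackA [0.5317 0.1799 0.1616] 0.00021970623124316797
blackB [ 0.5306 -0.0073  0.1947] 0.004382807377085458
greyA [0.5253 0.1381 0.1943] 0.0002912739277963027
greyB [ 0.5123 -0.0056  0.1485] 0.0093355652935177
motorplate [ 0.3908 -0.0842  0.2049] 0.007805396801929203
guardL top [0.4639 0.0285 0.1937] 0.008810247949695262
guard hump R [ 0.4987 -0.1635  0.1469] 0.006739656028958791
woodblk [ 0.5382 -0.0185  0.0946] 0.029969350712756214
scene (347, 240)
   [ 0.5653 -0.1566  0.2   ] [375.1503 154.1592]
   [ 0.5428 -0.1764  0.25  ] [393.3207 158.9281]
   [ 0.5204 -0.1962  0.3   ] [414.2151 164.4118]
   [ 0.4979 -0.216   0.35  ] [438.4957 170.7843]
   [ 0.4755 -0.2358  0.4   ] [467.0584 178.2807]
   [ 0.453  -0.2556  0.45  ] [501.1453 187.2268]
   [ 0.4306 -0.2754  0.5   ] [542.5306 198.0885]
scene (342, 280)
   [ 0.5238 -0.2114  0.2   ] [401.7467 172.9474]
   [ 0.5051 -0.2263  0.25  ] [419.3602 177.2703]
   [ 0.4863 -0.2412  0.3   ] [439.6069 182.2395]
   [ 0.4675 -0.2562  0.35  ] [463.1249 188.0116]
   [ 0.4488 -0.2711  0.4   ] [490.777  194.7982]
   [ 0.43   -0.2861  0.45  ] [523.758  20
[... 152 characters left out ...]
[449.6894 193.4142]
   [ 0.4566 -0.2937  0.3   ] [469.1324 197.9242]
   [ 0.441 -0.303  0.35 ] [491.7088 203.161 ]
   [ 0.4254 -0.3123  0.4   ] [518.2424 209.3157]
   [ 0.4099 -0.3216  0.45  ] [549.8736 216.6528]
   [ 0.3943 -0.3308  0.5   ] [588.2276 225.5494]
scene (365, 190)
   [ 0.6436 -0.0855  0.2   ] [340.694  119.2537]
   [ 0.6142 -0.1116  0.25  ] [359.4983 124.8332]
   [ 0.5848 -0.1377  0.3   ] [381.1366 131.2537]
   [ 0.5554 -0.1638  0.35  ] [406.3016 138.7205]
   [ 0.526 -0.19   0.4  ] [435.9321 147.5124]
   [ 0.4966 -0.2161  0.45  ] [471.3325 158.0163]
   [ 0.4672 -0.2422  0.5   ] [514.3698 170.7862]
[[-0.0005 -0.9377  0.3474]
 [-0.0016  0.3474  0.9377]
 [-1.     -0.0001 -0.0016]]
```

Run:
```python
from h import *
from scipy import ndimage as nd
def mask(n):
    a=cv2.imread(f"pics/{n}0.png").max(2)
    m=cv2.morphologyEx((a<75).astype(np.uint8),cv2.MORPH_CLOSE,np.ones((7,7)));m=cv2.morphologyEx(m,cv2.MORPH_OPEN,np.ones((15,15)))
    l,_=nd.label(m); return m,l
mt,_=mask("top");ms,_=mask("scene")
mt[:,:160]=0;mt[180:,:]=0  ; ms[:, :330]=0
cv2.imwrite("pics/m.png",np.hstack([mt,ms])*255)
t=cam("top");s=cam("scene")
def pr(c,P):
    K,T=c;q=(np.linalg.inv(T)@np.c_[P,np.ones(len(P))].T)[:3];q=(K@q);return (q[:2]/q[2]).T
xs=np.arange(.45,.90,.05);ys=np.arange(.25,-.36,-.05);zs=np.arange(.0,.66,.01)
print("y\\x",xs)
for y in ys:
    row=[]
    for x in xs:
        P=np.c_[np.full(len(zs),x),np.full(len(zs),y),zs]
        ok=np.ones(len(zs),bool)
        for c,m in((t,mt),(s,ms)):
            q=np.round(pr(c,P)).astype(int); ins=(q[:,0]>=0)&(q[:,0]<512)&(q[:,1]>=0)&(q[:,1]<384)
            v=np.ones(len(zs),bool); v[ins]=m[q[ins,1],q[ins,0]]>0; ok&=v
        z=zs[ok]; row.append(f"{z.min():.2f}-{z.max():.2f}" if len(z) else "   .    ")
    print(f"{y:.2f}",*row)
```

```text
y\x [0.45 0.5  0.55 0.6  0.65 0.7  0.75 0.8  0.85]
0.25    .        .        .        .     0.60-0.65 0.39-0.65 0.30-0.65 0.26-0.65 0.14-0.65
0.20    .        .        .     0.57-0.61 0.50-0.65 0.38-0.65 0.29-0.65 0.20-0.65 0.13-0.65
0.15    .        .        .     0.56-0.65 0.47-0.65 0.38-0.65 0.28-0.65 0.19-0.65 0.12-0.65
0.10    .        .     0.65-0.65 0.56-0.65 0.46-0.65 0.37-0.65 0.27-0.65 0.18-0.65 0.11-0.65
0.05    .        .     0.64-0.65 0.54-0.65 0.44-0.65 0.35-0.65 0.26-0.65 0.17-0.65 0.09-0.65
0.00    .        .     0.60-0.65 0.52-0.65 0.43-0.65 0.33-0.65 0.24-0.65 0.15-0.65 0.05-0.65
-0.05    .     0.57-0.65 0.50-0.65 0.45-0.61 0.39-0.65 0.31-0.65 0.22-0.65 0.13-0.65 0.03-0.65
-0.10 0.60-0.65 0.58-0.65 0.49-0.61 0.42-0.53 0.35-0.65 0.24-0.65 0.18-0.65 0.10-0.65 0.01-0.65
-0.15 0.62-0.65 0.55-0.65 0.48-0.65 0.27-0.52 0.19-0.65 0.14-0.65 0.09-0.65 0.04-0.65 0.00-0.65
-0.20 0.61-0.65 0.54-0.65 0.29-0.65 0.20-0.65 0.12-0.65 0.03-0.65 0.00-0.65 0.00-0.65 0.01-0.65
-0.25 0.49-0.65 0.30-0.60 0.23-0.65 0.13-0.65 0.05-0.65 0.00-0.65 0.00-0.65 0.00-0.65 0.00-0.65
-0.30 0.41-0.64 0.26-0.65 0.17-0.65 0.07-0.65 0.00-0.65 0.00-0.65 0.00-0.65 0.00-0.65 0.00-0.65
-0.35 0.34-0.65 0.25-0.65 0.10-0.65 0.01-0.65 0.00-0.65 0.00-0.65 0.00-0.65 0.00-0.65 0.00-0.65
```

View pics/m.png

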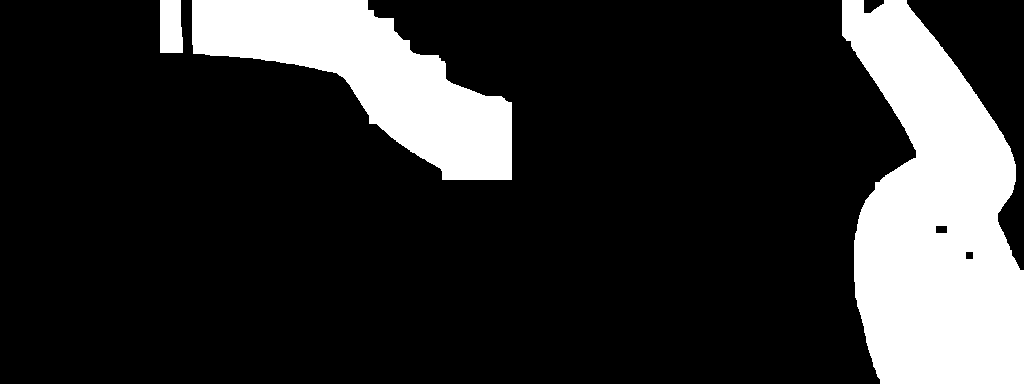

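Call:
servo_tool:
  motion:
    - [0, -0.031, -0.037, 8, -1]
    - [0, -0.063, -0.075, 16, -1]
    - [0, -0.094, -0.112, 24, -1]
    - [0, -0.125, -0.149, 32, -1]
    - [0, -0.172, -0.153, 40, -1]
    - [0, -0.218, -0.157, 48, -1]
    - [0, -0.264, -0.161, 56, -1]
    - [0, -0.31, -0.166, 64, -1]

```text
clock: 0.9
tcp_pos: [0.4687, 0.3683, 0.4041]
orientation: [-0.075, 1.57, 0.072]
contact_force: [1.0, 0.4, -0.6]
grip_width: 0.0856
```

Call:
servo_tool:
  motion:
    - [0, 0, 0, 8, -1]
    - [0, 0, 0, 16, -1]
    - [0, 0, 0, 23, -1]
    - [0, 0, 0, 23, -1]

```text
clock: 1.3
tcp_pos: [0.4685, 0.3683, 0.4036]
orientation: [0.24, 1.558, -0.244]
contact_force: [-0.6, 0.6, 0.2]
grip_width: 0.0852
```

Run:
```python
from h import *
import pickle
o=get_obs();f=grab_frame("wrist");cv2.imwrite("pics/w1.png",f[:,:,::-1]);pickle.dump(o,open("o1.pkl","wb"))
print(o)
```

```text
{'clock': 1.3, 'joints': array([-1.1053,  0.3675,  0.4327,  1.7747, -0.1744,  1.0398, -0.9177]), 'qvel': array([ 0.0099, -0.0058, -0.0192, -0.0013,  0.0123,  0.0012,  0.1161]), 'tau': array([  0.0414, -47.3617,   5.9577, -26.6945,  -0.0741,   0.0106,
        -1.1829]), 'tcp_pos': array([0.4685, 0.3683, 0.4036]), 'orientation': array([ 0.2404,  1.558 , -0.2443]), 'contact_force': array([-0.6402,  0.5706,  0.1881]), 'moment': array([ 0.0166, -0.0083,  0.0108]), 'grip_width': 0.08517839941273063}
```

View pics/w1.png

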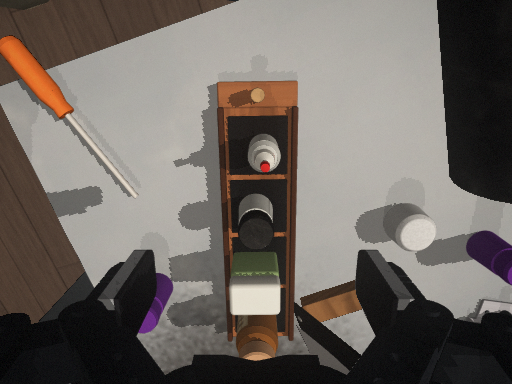

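Run:
```python
from h import *
import pickle
o=pickle.load(open("o1.pkl","rb")); w=cam("wrist",o); t=cam("top")
f=cv2.imread("pics/w1.png"); T=cv2.imread("pics/top0.png")
def red(im):
    b,g,r=[im[:,:,i].astype(int) for i in range(3)]; return (r>130)&(g<70)&(b<70)
def cen(m,box):
    x0,y0,x1,y1=box; ys,xs=np.nonzero(m[y0:y1,x0:x1]); return np.array([xs.mean()+x0,ys.mean()+y0]),len(xs)
pw,n1=cen(red(f),(240,140,290,185)); pt,n2=cen(red(T),(125,190,155,215))
print("tip",pw,n1,pt,n2,onz(w,pw,.103),onz(t,pt,.103),tri(w,pw,t,pt))
# pot cap: darkest disc fit
for nm,im,box in(("w",f,(236,208,278,250)),("t",T,(155,200,190,230))):
    x0,y0,x1,y1=box; c=cv2.resize(im[y0:y1,x0:x1],None,fx=8,fy=8,interpolation=cv2.INTER_CUBIC); cv2.imwrite(f"pics/cap_{nm}.png",c)
for nm,p,z in[("peg",(257.5,94.5),.038),("cap",(257,229.5),.081),("gap12",(258,176.5),.012),("gap23",(258,234.5),.012),("jar lid?",(257,351),.107),
  ("bar fl",(231,314),.088),("bar fr",(280,314),.088),("bar bl",(232,277),.088),("bar br",(279,277),.088),("fenceL top",(222,107),.02),("fenceL bot",(231,340),.02),("fenceR top",(295,107),.02),("fenceR bot",(292,340),.02)]:
    print(nm,onz(w,p,z)[:2])
a=cv2.resize(f[70:370,200:320],None,fx=2,fy=2,interpolation=cv2.INTER_CUBIC)
b=cv2.resize(T[185:245,120:245],None,fx=4,fy=4,interpolation=cv2.INTER_CUBIC)
cv2.imwrite("pics/c4.png",np.hstack([a,np.vstack([b,np.zeros((360,500,3),np.uint8)])]))
```

```text
tip [264.7966 167.4576] 59 [138.875 201.125] 8 [0.4792 0.3761 0.103 ] [0.4795 0.3768 0.103 ] (array([0.4793, 0.3764, 0.1043]), np.float64(2.0028237229267262e-05))
peg [0.4907 0.4305]
cap [0.4539 0.317 ]
gap12 [0.4651 0.3476]
gap23 [0.4443 0.2821]
jar lid? [0.4193 0.2087]
bar fl [0.4033 0.2423]
bar fr [0.4491 0.2276]
bar bl [0.4176 0.2808]
bar br [0.4599 0.2673]
fenceL top [0.4531 0.4294]
fenceL bot [0.37   0.1594]
fenceR top [0.5229 0.407 ]
fenceR bot [0.4424 0.1363]
```

View pics/c4.png

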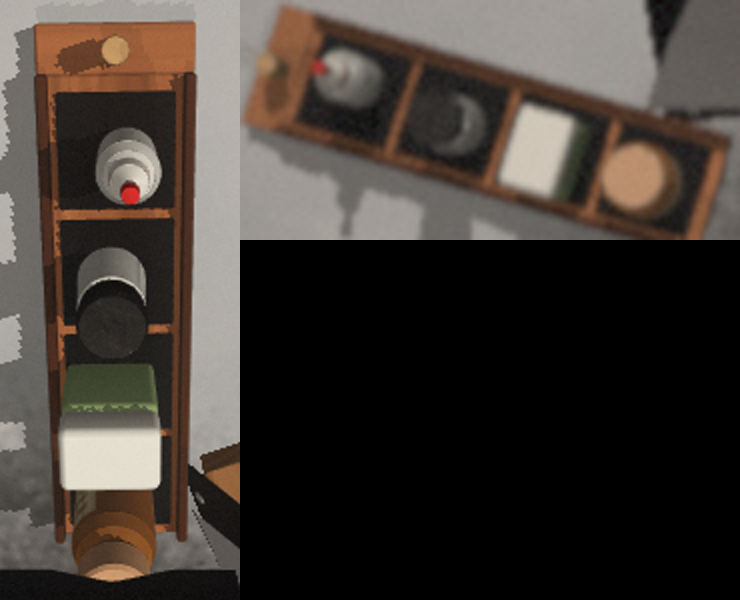

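Call:
servo_tool:
  motion:
    - [0.04, 0.011, 0.008, 0, -1]
    - [0.08, 0.011, 0.008, 0, -1]
    - [0.115, 0.011, 0.008, 0, -1]
    - [0.14, 0.011, 0.008, 0, -1]
    - [0.16, 0.011, 0.008, 0, -1]
    - [0.18, 0.011, 0.008, 0, -1]
    - [0.195, 0.011, 0.008, 0, -1]
    - [0.195, 0.011, 0.008, 0, -1]

```text
clock: 2.15
tcp_pos: [0.4783, 0.3756, 0.2066]
orientation: [0.234, 1.561, -0.242]
contact_force: [-0.9, 0.2, 0.1]
grip_width: 0.0852
```

Call:
servo_tool:
  force: 25
  motion:
    - [0, 0, 0, 0, 0.1]
    - [0, 0, 0, 0, 0.2]
    - [0, 0, 0, 0, 0.35]
    - [0, 0, 0, 0, 0.5]
    - [0, 0, 0, 0, 0.7]
    - [0, 0, 0, 0, 0.8]
    - [0, 0, 0, 0, 0.8]

```text
clock: 2.85
tcp_pos: [0.4787, 0.3758, 0.2076]
orientation: [0.235, 1.56, -0.241]
contact_force: [-1.3, -1.6, 5.8]
grip_width: 0.0296
```

Call:
servo_tool:
  motion:
    - [-0.015, 0, 0, 0, 0.8]
    - [-0.035, 0, 0, 0, 0.8]
    - [-0.06, 0, 0, 0, 0.8]
    - [-0.09, 0, 0, 0, 0.8]
    - [-0.11, 0, 0, 0, 0.8]
    - [-0.11, 0, 0, 0, 0.8]

```text
clock: 3.45
tcp_pos: [0.4801, 0.3767, 0.3216]
orientation: [0.239, 1.556, -0.237]
contact_force: [0.4, 0.0, 0.0]
grip_width: 0.0299
```

Run:
```python
from h import *
import pickle
o=pickle.load(open("o1.pkl","rb")); w=cam("wrist",o); t=cam("top")
print("hose end", tri(w,(452,180),t,(153,105)),tri(w,(475,190),t,(153,120)),tri(w,(452,185),t,(153,140)))
for z in (.1,.2,.3): print(z,onz(t,(153,120),z),onz(w,(452,180),z))
print("white cup",onz(t,(202,152),.05),"purple",onz(t,(224,120),.066),onz(t,(197,273),.066))
o=get_obs();print(o["tcp_pos"],o["contact_force"],o["grip_width"]);f=grab_frame("wrist");cv2.imwrite("pics/w2.png",f[:,:,::-1])
```

```text
hose end (array([0.6556, 0.3313, 0.1358]), np.float64(0.08993247031574911)) (array([0.6386, 0.3288, 0.1493]), np.float64(0.04560698395091622)) (array([0.6091, 0.3343, 0.1437]), np.float64(0.013883750790005806))
0.1 [0.6793 0.3505 0.1   ] [0.6233 0.3181 0.1   ]
0.2 [0.6444 0.322  0.2   ] [0.575  0.3622 0.2   ]
0.3 [0.6095 0.2934 0.3   ] [0.5266 0.4063 0.3   ]
white cup [0.6111 0.2373 0.05  ] purple [0.6901 0.1802 0.066 ] [0.3092 0.243  0.066 ]
[0.4801 0.3767 0.3216] [0.399  0.0272 0.0203] 0.029913431387097386
```

View pics/w2.png

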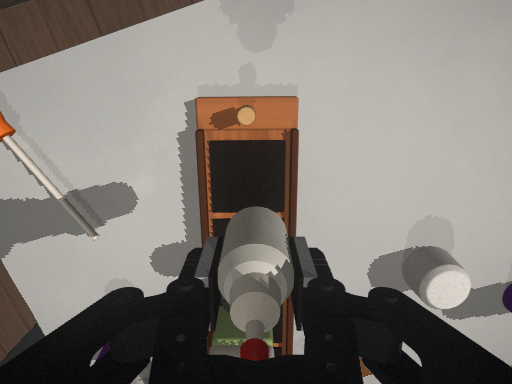

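Call:
servo_tool:
  motion:
    - [-0.005, -0.04, 0.009, 0, 0.8]
    - [-0.01, -0.08, 0.018, 0, 0.8]
    - [-0.013, -0.106, 0.035, 0, 0.8]
    - [-0.013, -0.118, 0.075, 1, 0.8]
    - [-0.013, -0.126, 0.12, 3, 0.8]
    - [-0.013, -0.133, 0.162, 5, 0.8]
    - [-0.013, -0.165, 0.195, 7, 0.8]
    - [-0.013, -0.2, 0.22, 9, 0.8]

```text
clock: 4.3
tcp_pos: [0.6309, 0.119, 0.3314]
orientation: [0.359, 1.542, -0.363]
contact_force: [0.2, 0.2, -0.0]
grip_width: 0.0295
```

Call:
servo_tool:
  motion:
    - [0, 0, 0, 0, 0.8]
    - [0, 0, 0, 0, 0.8]

```text
clock: 4.5
tcp_pos: [0.6307, 0.1172, 0.3303]
orientation: [0.36, 1.543, -0.367]
contact_force: [-0.0, 0.5, 0.1]
grip_width: 0.03
```

Run:
```python
from h import *
import pickle
o=get_obs();f=grab_frame("wrist");cv2.imwrite("pics/w3.png",f[:,:,::-1]);pickle.dump(o,open("o3.pkl","wb"))
print(o); print(R.from_rotvec(o["orientation"]).as_matrix())
```

```text
{'clock': 4.5, 'joints': array([-0.6279,  0.5364,  0.4841,  1.7326, -0.2939,  0.9499, -0.4914]), 'qvel': array([-0.0409, -0.0088, -0.0423, -0.0023, -0.0082,  0.0029, -0.0046]), 'tau': array([  2.6511, -55.5982,  10.4755, -24.5543,   0.2497,  -0.056 ,
         0.0541]), 'tcp_pos': array([0.6307, 0.1172, 0.3303]), 'orientation': array([ 0.3604,  1.543 , -0.3665]), 'contact_force': array([-0.0065,  0.5423,  0.0706]), 'moment': array([ 0.0629,  0.0122, -0.0492]), 'grip_width': 0.02997614584136977}
[[-0.0038  0.4469  0.8946]
 [-0.0031  0.8946 -0.4469]
 [-1.     -0.0045 -0.002 ]]
```

View pics/w3.png

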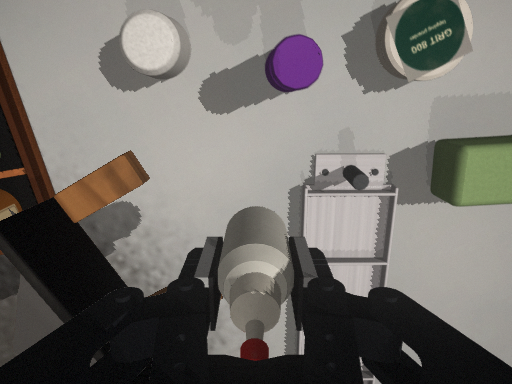

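Run:
```python
from h import *
import pickle
o=pickle.load(open("o3.pkl","rb")); w=cam("wrist",o); t=cam("top")
P=lambda p,z:onz(w,p,z)[:2]
a,b=P((306,188),.014),P((396,190),.014);c,d=P((302,261),.014),P((389,262),.014)
print(a,b,np.linalg.norm(a-b),c,d,np.linalg.norm(c-d),"mid",(a+b)/2,(c+d)/2,np.linalg.norm((a+b-c-d)/2))
pg=tri(w,(354,175),t,(264,117)); print("peg",P((351,174),.038),pg)
e=P((296,335),.014);f=P((380,335),.014);print("side dirs",[np.degrees(np.arctan2(*(q)[::-1])) for q in(a-e,b-f,a-b,c-d)])
T=cv2.imread("pics/top0.png")
D=lambda x,y:(230+x/4.2,50+y/4.2)
for p in [(278,312),(240,412),(375,355),(337,460),(475,400),(435,497)]: print(onz(t,D(*p),.014)[:2])
```

```text
[0.6646 0.0869] [0.7341 0.0502] 0.07857974677787968 [0.6322 0.0237] [ 0.7044 -0.0135] 0.08116855189890383 mid [0.6993 0.0686] [0.6683 0.0051] 0.07064816414519966
peg [0.701  0.0897] (array([0.7088, 0.0797, 0.0226]), np.float64(0.00866439543598537))
side dirs [np.float64(62.15904861621822), np.float64(64.2840902013221), np.float64(152.10144000688936), np.float64(152.71997476369975)]
[ 0.695  -0.0089]
[0.6295 0.0166]
[ 0.6662 -0.0701]
[ 0.598 -0.044]
[ 0.6363 -0.1327]
[ 0.5738 -0.105 ]
```

Call:
servo_tool:
  motion:
    - [0.01, -0.015, 0.02, 0, 0.8]
    - [0.02, -0.03, 0.04, 0, 0.8]
    - [0.03, -0.045, 0.06, 0, 0.8]
    - [0.04, -0.06, 0.081, 0, 0.8]
    - [0.05, -0.08, 0.081, 0, 0.8]
    - [0.06, -0.1, 0.081, 0, 0.8]
    - [0.065, -0.12, 0.081, 0, 0.8]
    - [0.065, -0.12, 0.081, 0, 0.8]

```text
clock: 5.35
tcp_pos: [0.6476, -0.0257, 0.2644]
orientation: [0.359, 1.547, -0.366]
contact_force: [0.5, -0.5, 0.2]
grip_width: 0.0299
```

Run:
```python
from h import *
o=get_obs();f=grab_frame("wrist");g=grab_frame("top");s=grab_frame("scene")
cv2.imwrite("pics/w4.png",np.hstack([cv2.resize(x[:,:,::-1],None,fx=a,fy=a) for x,a in((g,.78),(s,.78))]))
cv2.imwrite("pics/w4w.png",f[:,:,::-1])
print(o["tcp_pos"],o["joints"],o["tau"],o["contact_force"])
```

```text
[ 0.6476 -0.0257  0.2644] [-0.3749  0.6273  0.4499  1.7555 -0.3442  0.8454 -0.2288] [ -0.8205 -58.4003   8.5128 -22.0182  -0.0848  -0.1308   0.2957] [ 0.5412 -0.4938  0.1675]
```

View pics/w4.png

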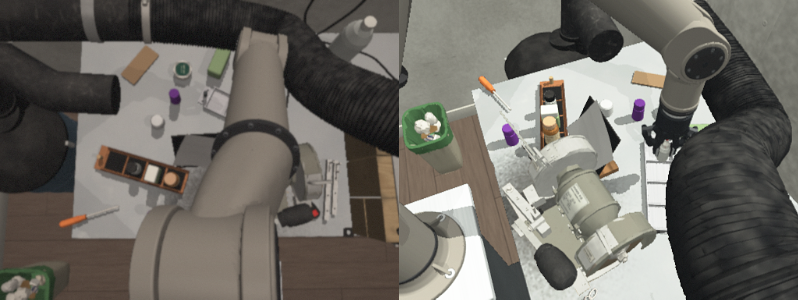

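Call:
servo_tool:
  motion:
    - [0, -0.012, 0, 0, 0.8]
    - [0, -0.024, 0, 0, 0.8]
    - [0, -0.036, 0, 0, 0.8]
    - [0, -0.048, 0, 0, 0.8]
    - [0, -0.06, 0, 0, 0.8]
    - [0, -0.07, 0, 0, 0.8]
    - [0, -0.07, 0, 0, 0.8]

```text
clock: 6.2
tcp_pos: [0.618, -0.0872, 0.266]
orientation: [0.36, 1.544, -0.363]
contact_force: [-0.2, 0.1, -1.8]
grip_width: 0.0298
```

Call:
servo_tool:
  motion:
    - [0, -0.01, 0, 0, 0.8]
    - [0, -0.02, 0, 0, 0.8]
    - [0, -0.03, 0, 0, 0.8]
    - [0, -0.03, 0, 0, 0.8]

```text
clock: 6.6
tcp_pos: [0.6037, -0.1162, 0.2662]
orientation: [0.361, 1.544, -0.366]
contact_force: [0.2, -1.2, -0.6]
grip_width: 0.0298
```

Run:
```python
from h import *
o=get_obs();f=grab_frame("wrist");g=grab_frame("top");s=grab_frame("scene")
cv2.imwrite("pics/w5.png",np.hstack([cv2.resize(x[:,:,::-1],(400,300)) for x in(g,s)]))
cv2.imwrite("pics/w5.png",np.vstack([cv2.imread("pics/w5.png"),np.hstack([cv2.resize(f[:,:,::-1],(400,300)),np.zeros((300,400,3),np.uint8)])]))
print(o["tcp_pos"],o["joints"],o["tau"],o["contact_force"])
```

```text
[ 0.6037 -0.1162  0.2662] [-0.2456  0.5777  0.4554  1.8402 -0.3357  0.8044 -0.0814] [ -0.5496 -54.7969   8.1917 -21.4006  -0.0193  -0.0019   0.1617] [ 0.2387 -1.2147 -0.6463]
```

View pics/w5.png

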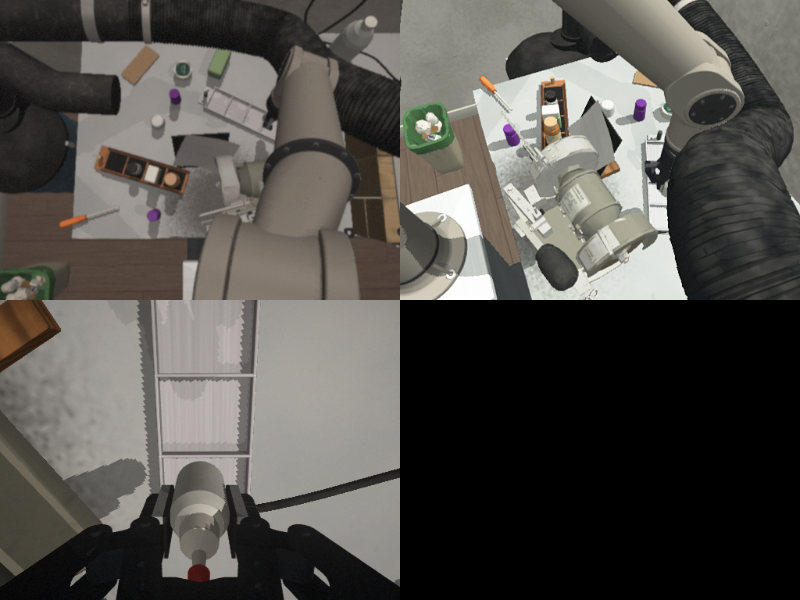

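Call:
servo_tool:
  motion:
    - [0.01, -0.01, 0, 0, 0.8]
    - [0.02, -0.02, 0, 0, 0.8]
    - [0.03, -0.03, 0, 0, 0.8]
    - [0.035, -0.036, 0, 0, 0.8]
    - [0.045, -0.036, 0, 0, 0.8]
    - [0.055, -0.036, 0, 0, 0.8]
    - [0.055, -0.036, 0, 0, 0.8]

```text
clock: 7.45
tcp_pos: [0.5882, -0.1454, 0.2094]
orientation: [0.36, 1.546, -0.362]
contact_force: [-0.3, 0.7, -0.5]
grip_width: 0.0298
```

Call:
servo_tool:
  motion:
    - [0.003, -0.003, 0, 0, 0.8]
    - [0.006, -0.003, 0, 0, 0.8]
    - [0.009, -0.003, 0, 0, 0.8]
    - [0.0115, -0.003, 0, 0, 0.8]
    - [0.0125, -0.003, 0, 0, 0.8]
    - [0.0125, -0.003, 0, 0, 0.8]

```text
clock: 8.05
tcp_pos: [0.5868, -0.148, 0.1969]
orientation: [0.36, 1.546, -0.362]
contact_force: [-0.4, 0.2, -0.2]
grip_width: 0.0299
```

Call:
servo_tool:
  motion:
    - [0.001, 0, 0, 0, 0.8]
    - [0.002, 0, 0, 0, 0.8]
    - [0.002, 0, 0, 0, 0.8]

```text
clock: 8.35
tcp_pos: [0.587, -0.1482, 0.1965]
orientation: [0.361, 1.546, -0.361]
contact_force: [-4.6, 3.1, 14.7]
grip_width: 0.0297
```

Call:
servo_tool:
  motion:
    - [-0.0005, 0, 0, 0, 0.2]
    - [-0.0005, 0, 0, 0, 0.1]
    - [-0.0005, 0, 0, 0, -0.1]
    - [-0.0005, 0, 0, 0, -0.2]
    - [-0.0005, 0, 0, 0, -0.3]

```text
clock: 8.85
tcp_pos: [0.587, -0.1482, 0.1968]
orientation: [0.36, 1.546, -0.362]
contact_force: [0.4, 0.5, -0.3]
grip_width: 0.0557
```

Call:
servo_tool:
  motion:
    - [-0.015, 0, 0, 0, -0.3]
    - [-0.04, 0, 0, 0, -0.3]
    - [-0.07, 0, 0, 0, -0.3]
    - [-0.1, 0, 0, 0, -0.3]
    - [-0.12, 0, 0, 0, -0.3]
    - [-0.12, 0.025, 0, 0, -0.3]
    - [-0.12, 0.05, 0, 0, -0.3]
    - [-0.12, 0.09, 0, 0, -0.3]

```text
clock: 9.65
tcp_pos: [0.6272, -0.0694, 0.3183]
orientation: [0.363, 1.544, -0.366]
contact_force: [1.4, 0.3, 0.3]
grip_width: 0.0554
```

Run:
```python
from h import *
o=get_obs();f=grab_frame("wrist");cv2.imwrite("pics/w6.png",f[:,:,::-1])
b=cv2.imread("pics/w6.png").astype(int); m=(b[:,:,2]>120)&(b[:,:,1]<70)&(b[:,:,0]<70); ys,xs=np.nonzero(m);print("red",len(xs),xs.mean() if len(xs) else 0,ys.mean() if len(xs) else 0)
w=cam("wrist",o)
if len(xs): print(onz(w,(xs.mean(),ys.mean()),.092))
print(proj(w,np.array([.587,-.148,.093])))
print(o["tcp_pos"],o["contact_force"],R.from_rotvec(o["orientation"]).as_matrix())
```

```text
red 65 254.76923076923077 325.2769230769231
[ 0.5896 -0.1422  0.092 ]
[255.1628 334.0731]
[ 0.6272 -0.0694  0.3183] [1.3776 0.2804 0.3493] [[-0.0047  0.448   0.894 ]
 [-0.0005  0.8941 -0.448 ]
 [-1.     -0.0026 -0.0039]]
```

Call:
servo_tool:
  motion:
    - [-0.01, 0.043, -0.02, 0, -0.5]
    - [-0.015, 0.085, -0.04, 0, -0.8]
    - [-0.015, 0.128, -0.061, 0, -1]
    - [-0.015, 0.17, -0.081, 0, -1]
    - [-0.015, 0.2, -0.113, 0, -1]
    - [-0.015, 0.228, -0.145, 0, -1]
    - [-0.015, 0.232, -0.185, 0, -1]
    - [-0.015, 0.237, -0.225, 0, -1]

```text
clock: 10.5
tcp_pos: [0.5312, 0.2534, 0.3352]
orientation: [0.359, 1.545, -0.351]
contact_force: [-1.2, -0.1, -0.1]
grip_width: 0.0854
```

Call:
servo_tool:
  motion:
    - [0, 0.008, -0.035, -4, -1]
    - [0, 0.018, -0.07, -9, -1]
    - [0.02, 0.028, -0.1, -9, -1]
    - [0.03, 0.028, -0.103, -9, -1]
    - [0.03, 0.028, -0.103, -9, -1]

```text
clock: 11.0
tcp_pos: [0.4496, 0.324, 0.3051]
orientation: [0.233, 1.563, -0.228]
contact_force: [1.1, -0.2, -0.1]
grip_width: 0.0857
```

Call:
servo_tool:
  motion:
    - [0.02, -0.008, 0.0055, 0, -1]
    - [0.045, -0.008, 0.0055, 0, -1]
    - [0.07, -0.008, 0.0055, 0, -1]
    - [0.09, -0.008, 0.0055, 0, -1]
    - [0.102, -0.008, 0.0055, 0, -1]
    - [0.102, -0.008, 0.0055, 0, -1]
    - [0.102, -0.008, 0.0055, 0, -1]

```text
clock: 11.7
tcp_pos: [0.4531, 0.3148, 0.2039]
orientation: [0.234, 1.562, -0.228]
contact_force: [0.1, -0.4, 1.3]
grip_width: 0.0854
```

Call:
servo_tool:
  force: 30
  motion:
    - [0, 0, 0, 0, -0.2]
    - [0, 0, 0, 0, 0]
    - [0, 0, 0, 0, 0.15]
    - [0, 0, 0, 0, 0.3]
    - [0, 0, 0, 0, 0.45]
    - [0, 0, 0, 0, 0.6]
    - [0, 0, 0, 0, 0.6]

```text
clock: 12.4
tcp_pos: [0.4533, 0.315, 0.2046]
orientation: [0.235, 1.561, -0.228]
contact_force: [-1.8, 0.1, 6.0]
grip_width: 0.0374
```

Call:
servo_tool:
  motion:
    - [-0.02, 0, 0, 0, 0.6]
    - [-0.05, 0, 0, 0, 0.6]
    - [-0.09, 0, 0, 0, 0.6]
    - [-0.125, -0.015, 0.012, 0, 0.6]
    - [-0.13, -0.033, 0.03, 0, 0.6]
    - [-0.13, -0.043, 0.075, 0, 0.6]
    - [-0.13, -0.055, 0.12, 0, 0.6]
    - [-0.13, -0.067, 0.165, 0, 0.6]

```text
clock: 13.2
tcp_pos: [0.593, 0.2017, 0.3342]
orientation: [0.234, 1.561, -0.226]
contact_force: [0.8, 1.1, -0.1]
grip_width: 0.0374
```

Call:
servo_tool:
  motion:
    - [0, -0.02, 0.03, 2, 0.6]
    - [0, -0.05, 0.05, 5, 0.6]
    - [0, -0.09, 0.07, 9, 0.6]
    - [0, -0.13, 0.09, 9, 0.6]
    - [0, -0.165, 0.106, 9, 0.6]
    - [0, -0.2, 0.122, 9, 0.6]
    - [0, -0.2, 0.122, 9, 0.6]

```text
clock: 13.9
tcp_pos: [0.6516, -0.0328, 0.3333]
orientation: [0.361, 1.542, -0.36]
contact_force: [-1.0, -0.9, -0.6]
grip_width: 0.0374
```

Call:
servo_tool:
  motion:
    - [0.015, -0.025, -0.002, 0, 0.6]
    - [0.035, -0.05, -0.0035, 0, 0.6]
    - [0.06, -0.0635, -0.0035, 0, 0.6]
    - [0.085, -0.0635, -0.0035, 0, 0.6]
    - [0.105, -0.0635, -0.0035, 0, 0.6]
    - [0.12, -0.0635, -0.0035, 0, 0.6]
    - [0.13, -0.0635, -0.0035, 0, 0.6]
    - [0.134, -0.0635, -0.0035, 0, 0.6]

```text
clock: 14.7
tcp_pos: [0.62, -0.0876, 0.1985]
orientation: [0.361, 1.543, -0.36]
contact_force: [0.1, 0.7, -0.5]
grip_width: 0.0374
```

Call:
servo_tool:
  motion:
    - [0.002, 0, 0, 0, 0.6]
    - [0.004, 0, 0, 0, 0.6]
    - [0.005, 0, 0, 0, 0.6]
    - [0.005, 0, 0, 0, 0.6]

```text
clock: 15.1
tcp_pos: [0.6201, -0.0876, 0.1939]
orientation: [0.361, 1.543, -0.36]
contact_force: [0.0, 0.7, -0.5]
grip_width: 0.0374
```

Call:
servo_tool:
  motion:
    - [0.001, 0, 0, 0, 0.6]
    - [0.0015, 0, 0, 0, 0.6]
    - [0.0015, 0, 0, 0, 0.6]

```text
clock: 15.4
tcp_pos: [0.6202, -0.0878, 0.1937]
orientation: [0.361, 1.542, -0.359]
contact_force: [-2.7, 0.7, 8.5]
grip_width: 0.037
```

Call:
servo_tool:
  motion:
    - [-0.0005, 0, 0, 0, 0.05]
    - [-0.0005, 0, 0, 0, -0.1]
    - [-0.0005, 0, 0, 0, -0.2]
    - [-0.0005, 0, 0, 0, -0.3]
    - [-0.0005, 0, 0, 0, -0.35]

```text
clock: 15.9
tcp_pos: [0.6202, -0.0878, 0.194]
orientation: [0.361, 1.543, -0.359]
contact_force: [-0.5, -0.6, -0.0]
grip_width: 0.0579
```

Call:
servo_tool:
  motion:
    - [-0.015, 0, 0, 0, -0.35]
    - [-0.04, 0, 0, 0, -0.35]
    - [-0.08, 0, 0, 0, -0.35]
    - [-0.115, 0, 0, 0, -0.35]
    - [-0.14, 0.02, -0.005, 0, -0.35]
    - [-0.14, 0.06, -0.02, 0, -0.35]
    - [-0.14, 0.1, -0.04, 0, -0.35]
    - [-0.14, 0.11, -0.045, 0, -0.35]

```text
clock: 16.7
tcp_pos: [0.6289, 0.0371, 0.3351]
orientation: [0.359, 1.544, -0.35]
contact_force: [0.1, 0.0, -1.5]
grip_width: 0.0577
```

Run:
```python
from h import *
o=get_obs();f=grab_frame("wrist");cv2.imwrite("pics/w7.png",f[:,:,::-1])
print(o["tcp_pos"]);w=cam("wrist",o);print(proj(w,np.array([.620,-.088,.07])),proj(w,np.array([.5896,-.1422,.093])))
```

```text
[0.6289 0.0371 0.3351]
[313.1972 331.6954] [309.5079 415.9524]
```

View pics/w7.png

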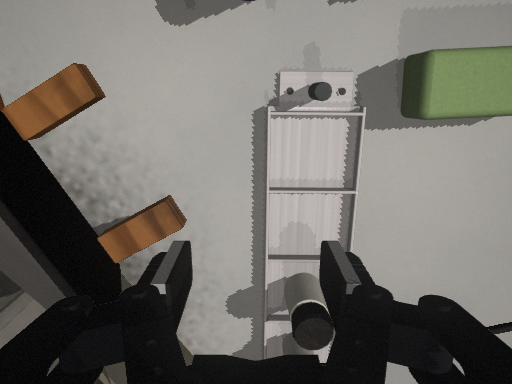

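Call:
servo_tool:
  motion:
    - [0, 0.045, -0.033, 0, -0.6]
    - [0, 0.09, -0.066, 0, -1]
    - [0, 0.133, -0.099, 0, -1]
    - [0, 0.133, -0.136, 0, -1]
    - [0, 0.133, -0.173, -1, -1]
    - [0, 0.13, -0.211, -3, -1]
    - [0, 0.115, -0.243, -6, -1]
    - [0, 0.101, -0.273, -9.5, -1]

```text
clock: 17.55
tcp_pos: [0.4263, 0.2458, 0.3366]
orientation: [0.227, 1.561, -0.22]
contact_force: [-0.8, 0.1, 0.0]
grip_width: 0.0853
```

Call:
servo_tool:
  motion:
    - [0, 0, 0, 0, -1]
    - [0, 0, 0, 0, -1]

```text
clock: 17.75
tcp_pos: [0.4266, 0.2447, 0.3374]
orientation: [0.229, 1.56, -0.22]
contact_force: [-0.7, -0.6, 0.1]
grip_width: 0.0854
```

Run:
```python
from h import *
o=get_obs();f=grab_frame("top");cv2.imwrite("pics/t8.png",f[:,:,::-1])
M=R.from_rotvec(o["orientation"]).as_matrix();print(o["tcp_pos"],M)
for P in ([.430,.2495],[.4124,.1885]): print((np.array(P)-o["tcp_pos"][:2])@M[:2])
g=grab_frame("wrist");cv2.imwrite("pics/w8.png",g[:,:,::-1])
```

```text
[0.4266 0.2447 0.3374] [[-0.      0.2821  0.9594]
 [ 0.0052  0.9594 -0.2821]
 [-1.      0.005  -0.0015]]
[0.     0.0056 0.0019]
[-0.0003 -0.0579  0.0022]
```

View pics/w8.png

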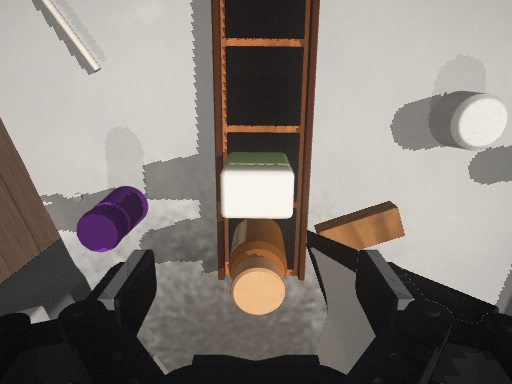

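Run:
```python
from h import *
o=get_obs();w=cam("wrist",o);M=R.from_rotvec(o["orientation"]).as_matrix()
for n,p,z in(("barfront",(257.5,217),.088),("barL",(222,214),.088),("barR",(293,216),.088),("jar",(258,289),.107)):
    P=onz(w,p,z);print(n,P,(P-o["tcp_pos"])[:2]@M[:2])
```

```text
barfront [0.4264 0.2348 0.088 ] [-0.0001 -0.0102  0.0016]
barL [0.4038 0.2438 0.088 ] [-0.     -0.008  -0.0226]
barR [0.4498 0.2286 0.088 ] [-0.0001 -0.0094  0.0259]
jar [0.4142 0.1925 0.107 ] [-0.0003 -0.0542  0.0019]
```

Call:
servo_tool:
  motion:
    - [0.03, 0.006, 0.002, 1.4, -1]
    - [0.06, 0.006, 0.002, 1.4, -1]
    - [0.085, 0.006, 0.002, 1.4, -1]
    - [0.105, 0.006, 0.002, 1.4, -1]
    - [0.118, 0.006, 0.002, 1.4, -1]
    - [0.1245, 0.006, 0.002, 1.4, -1]
    - [0.1245, 0.006, 0.002, 1.4, -1]

```text
clock: 18.55
tcp_pos: [0.4319, 0.2505, 0.2123]
orientation: [0.249, 1.557, -0.242]
contact_force: [-0.8, -0.4, 0.3]
grip_width: 0.0854
```

Call:
servo_tool:
  force: 60
  motion:
    - [0, 0, 0, 0, -0.5]
    - [0, 0, 0, 0, -0.3]
    - [0, 0, 0, 0, -0.15]
    - [0, 0, 0, 0, 0]
    - [0, 0, 0, 0, 0.2]
    - [0, 0, 0, 0, 0.4]
    - [0, 0, 0, 0, 0.4]

```text
clock: 19.25
tcp_pos: [0.432, 0.2509, 0.2133]
orientation: [0.249, 1.557, -0.241]
contact_force: [-2.4, -0.8, 6.2]
grip_width: 0.0493
```

Call:
servo_tool:
  motion:
    - [-0.015, 0, 0, 0, 0.4]
    - [-0.04, 0, 0, 0, 0.4]
    - [-0.08, 0, 0, 0, 0.4]
    - [-0.12, 0, 0.005, 0, 0.4]
    - [-0.13, 0.01, 0.05, 0, 0.4]
    - [-0.13, 0.01, 0.095, 0, 0.4]
    - [-0.13, 0.008, 0.14, 0, 0.4]
    - [-0.13, 0, 0.177, 0, 0.4]

```text
clock: 20.05
tcp_pos: [0.6019, 0.1956, 0.3434]
orientation: [0.249, 1.556, -0.239]
contact_force: [0.7, 0.2, -2.7]
grip_width: 0.0494
```

Call:
servo_tool:
  motion:
    - [0, -0.035, 0.02, 2, 0.4]
    - [0, -0.07, 0.04, 4, 0.4]
    - [0.01, -0.105, 0.06, 6, 0.4]
    - [0.03, -0.14, 0.08, 8, 0.4]
    - [0.05, -0.175, 0.1, 8, 0.4]
    - [0.08, -0.197, 0.114, 8, 0.4]
    - [0.1, -0.197, 0.114, 8, 0.4]
    - [0.1, -0.197, 0.114, 8, 0.4]

```text
clock: 20.85
tcp_pos: [0.6486, -0.027, 0.239]
orientation: [0.359, 1.547, -0.352]
contact_force: [0.2, 0.9, -4.3]
grip_width: 0.0496
```

Call:
servo_tool:
  motion:
    - [0.012, 0, 0.001, 0, 0.4]
    - [0.022, 0, 0.001, 0, 0.4]
    - [0.03, 0, 0.001, 0, 0.4]
    - [0.034, 0, 0.001, 0, 0.4]
    - [0.036, 0, 0.001, 0, 0.4]
    - [0.037, 0, 0.001, 0, 0.4]
    - [0.037, 0, 0.001, 0, 0.4]

```text
clock: 21.55
tcp_pos: [0.6495, -0.0271, 0.2025]
orientation: [0.359, 1.547, -0.351]
contact_force: [-1.1, 0.2, -0.4]
grip_width: 0.0489
```

Call:
servo_tool:
  motion:
    - [0.0005, 0, 0, 0, 0.4]
    - [0.0007, 0, 0, 0, 0.4]
    - [0.0005, 0, 0, 0, -0.1]
    - [0.0005, 0, 0, 0, -0.25]
    - [0.0005, 0, 0, 0, -0.4]
    - [0, 0, 0, 0, -0.5]
    - [0, 0, 0, 0, -0.5]

```text
clock: 22.25
tcp_pos: [0.6497, -0.0272, 0.2026]
orientation: [0.359, 1.546, -0.351]
contact_force: [-0.6, -0.1, 0.0]
grip_width: 0.0638
```

Call:
servo_tool:
  motion:
    - [-0.015, 0, 0, 0, -0.5]
    - [-0.04, 0, 0, 0, -0.5]
    - [-0.08, 0, 0, 0, -0.5]
    - [-0.11, 0, 0, 0, -0.5]
    - [-0.135, 0.02, -0.01, 0, -0.5]
    - [-0.135, 0.06, -0.035, 0, -0.5]
    - [-0.135, 0.1, -0.06, 0, -0.5]
    - [-0.135, 0.11, -0.066, 0, -0.5]

```text
clock: 23.05
tcp_pos: [0.6382, 0.1071, 0.3393]
orientation: [0.356, 1.548, -0.341]
contact_force: [-0.4, 1.9, -0.5]
grip_width: 0.064
```

Run:
```python
from h import *
o=get_obs();f=grab_frame("wrist");cv2.imwrite("pics/w9.png",f[:,:,::-1])
M=R.from_rotvec(o["orientation"]).as_matrix();print(o["tcp_pos"],M[:2,1:])
for P in ([.60,.20],[.50,.24],[.413,.1905]): print((np.array(P)-o["tcp_pos"][:2])@M[:2])
```

```text
[0.6382 0.1071 0.3393] [[ 0.4296  0.903 ]
 [ 0.903  -0.4296]]
[ 0.001   0.0675 -0.0745]
[ 0.0017  0.0607 -0.1819]
[ 0.0015 -0.0214 -0.2392]
```

View pics/w9.png

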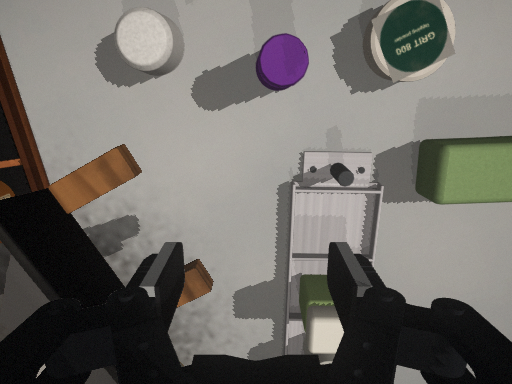

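Run:
```python
from h import *
t=cam("top");s=cam("scene")
o=dict(tcp_pos=np.array([.4266,.2447,.3374]),orientation=np.array([.229,1.56,-.22]));w=cam("wrist",o)
print(tri(w,(306,233),t,(223,213)),tri(w,(306,233),t,(220,174)),tri(w,(495,305),t,(220,174)))
for z in (0,.05,.1,.15): print(z,onz(w,(306,233),z),onz(t,(224,213),z),onz(w,(495,305),z))
print("scene", tri(w,(306,233),s,(215,165)))
```

```text
(array([0.4562, 0.1851, 0.0264]), np.float64(0.0008360126294509011)) (array([0.499 , 0.1993, 0.0929]), np.float64(0.09468502817548166)) (array([0.5334, 0.1806, 0.1576]), np.float64(0.0017527442667608808))
0 [0.4566 0.1729 0.    ] [0.459  0.1848 0.    ] [0.6253 0.0387 0.    ]
0.05 [0.4552 0.1961 0.05  ] [0.4545 0.1804 0.05  ] [0.5965 0.0838 0.05  ]
0.1 [0.4537 0.2194 0.1   ] [0.45  0.176 0.1  ] [0.5676 0.1288 0.1   ]
0.15 [0.4523 0.2426 0.15  ] [0.4456 0.1716 0.15  ] [0.5387 0.1739 0.15  ]
scene (array([0.4575, 0.1933, 0.0447]), np.float64(0.004498259074558267))
```

Call:
servo_tool:
  motion:
    - [0, 0.035, -0.037, 0, -0.5]
    - [0, 0.0675, -0.0745, 0, -0.5]
    - [0, 0.066, -0.11, 0, -0.5]
    - [0, 0.063, -0.146, 0, -0.5]
    - [0, 0.061, -0.182, 0, -0.5]
    - [0, 0.03, -0.205, -3, -0.5]
    - [0, 0, -0.225, -6, -0.5]
    - [0, -0.021, -0.239, -8, -0.5]

```text
clock: 23.9
tcp_pos: [0.412, 0.1879, 0.3408]
orientation: [0.245, 1.563, -0.232]
contact_force: [0.7, 0.1, -0.3]
grip_width: 0.0638
```

Call:
servo_tool:
  motion:
    - [0, 0, 0, 0, -0.5]
    - [0, 0, 0, 0, -0.5]

```text
clock: 24.1
tcp_pos: [0.4125, 0.1866, 0.3416]
orientation: [0.248, 1.562, -0.233]
contact_force: [0.8, 1.7, 0.4]
grip_width: 0.0641
```

Run:
```python
from h import *
o=get_obs();f=grab_frame("wrist");cv2.imwrite("pics/w10.png",f[:,:,::-1])
M=R.from_rotvec(o["orientation"]).as_matrix();print(o["tcp_pos"],M[:2,1:])
b=f.astype(int);m=((b[:,:,0]>180)&(b[:,:,0]-b[:,:,2]>60)&(b[:,:,1]>110)).astype(np.uint8);m[:100]=0
n,l,st,c=cv2.connectedComponentsWithStats(m);
w=cam("wrist",o)
for i in range(1,n):
    if st[i,4]>100: P=onz(w,c[i],.107);print(st[i],c[i],P,(P-o["tcp_pos"])[:2]@M[:2])
print((np.array([.413,.1905])-o["tcp_pos"][:2])@M[:2])
```

```text
[0.4125 0.1866 0.3416] [[ 0.3019  0.9533]
 [ 0.9533 -0.3018]]
[221 113  74  42 523] [251.5985 137.4742] [0.4236 0.2324 0.107 ] [ 0.0004  0.047  -0.0032]
[388 139  19  33 411] [397.9757 153.2555] [0.5049 0.1967 0.107 ] [-0.0001  0.0375  0.0851]
[354 147  28  26 493] [369.1521 160.6531] [0.4874 0.1975 0.107 ] [-0.0001  0.033   0.0682]
[323 157  35  14 267] [341.8801 164.9513] [0.471  0.1999 0.107 ] [-0.      0.0303  0.0518]
[ 224  168   70   65 2718] [257.851  204.0614] [0.4146 0.1913 0.107 ] [0.     0.0051 0.0006]
[ 0.      0.0039 -0.0007]
```

Call:
servo_tool:
  motion:
    - [0.03, 0.0045, 0.0005, 0, -0.5]
    - [0.06, 0.0045, 0.0005, 0, -0.5]
    - [0.08, 0.0045, 0.0005, 0, -0.5]
    - [0.095, 0.0045, 0.0005, 0, -0.5]
    - [0.107, 0.0045, 0.0005, 0, -0.5]
    - [0.117, 0.0045, 0.0005, 0, -0.5]
    - [0.1235, 0.0045, 0.0005, 0, -0.5]
    - [0.1235, 0.0045, 0.0005, 0, -0.5]

```text
clock: 24.95
tcp_pos: [0.4147, 0.1927, 0.2176]
orientation: [0.248, 1.562, -0.233]
contact_force: [-0.2, -0.6, -0.8]
grip_width: 0.0637
```

Call:
servo_tool:
  force: 40
  motion:
    - [0, 0, 0, 0, -0.4]
    - [0, 0, 0, 0, -0.3]
    - [0, 0, 0, 0, -0.2]
    - [0, 0, 0, 0, -0.1]
    - [0, 0, 0, 0, 0.1]
    - [0, 0, 0, 0, 0.4]
    - [0, 0, 0, 0, 0.4]

```text
clock: 25.65
tcp_pos: [0.4148, 0.1929, 0.2182]
orientation: [0.248, 1.561, -0.233]
contact_force: [-1.3, -0.0, 7.2]
grip_width: 0.0431
```

Call:
servo_tool:
  motion:
    - [-0.015, 0, 0, 0, 0.4]
    - [-0.045, 0, 0, 0, 0.4]
    - [-0.085, 0, 0, 0, 0.4]
    - [-0.12, 0.015, 0, 0, 0.4]
    - [-0.13, 0.05, 0.008, 0, 0.4]
    - [-0.13, 0.065, 0.05, 0, 0.4]
    - [-0.13, 0.065, 0.095, 0, 0.4]
    - [-0.13, 0.064, 0.14, 0, 0.4]

```text
clock: 26.45
tcp_pos: [0.569, 0.2111, 0.3479]
orientation: [0.246, 1.562, -0.23]
contact_force: [1.0, -0.1, -1.3]
grip_width: 0.043
```

Call:
servo_tool:
  motion:
    - [0, -0.015, 0.04, 2, 0.4]
    - [0, -0.035, 0.075, 4, 0.4]
    - [0, -0.065, 0.105, 6, 0.4]
    - [0, -0.1, 0.135, 8, 0.4]
    - [0.02, -0.135, 0.159, 8.5, 0.4]
    - [0.05, -0.135, 0.159, 8.5, 0.4]
    - [0.08, -0.135, 0.159, 8.5, 0.4]
    - [0.08, -0.135, 0.159, 8.5, 0.4]

```text
clock: 27.25
tcp_pos: [0.678, 0.0359, 0.2609]
orientation: [0.361, 1.555, -0.349]
contact_force: [0.0, 0.9, -2.6]
grip_width: 0.0432
```

Run:
```python
from h import *
o=get_obs();M=R.from_rotvec(o["orientation"]).as_matrix();print(o["tcp_pos"],M[:2,1:],o["contact_force"],o["grip_width"])
print((np.array([.680,.034])-o["tcp_pos"][:2])@M[:2])
```

```text
[0.678  0.0359 0.2609] [[ 0.4367  0.8995]
 [ 0.8996 -0.4366]] [ 0.0376  0.8585 -2.5525] 0.04316631411231467
[-0.     -0.0008  0.0027]
```

Call:
servo_tool:
  motion:
    - [0.015, 0, 0.003, 0, 0.4]
    - [0.028, 0, 0.003, 0, 0.4]
    - [0.04, 0, 0.003, 0, 0.4]
    - [0.047, 0, 0.003, 0, 0.4]
    - [0.051, 0, 0.003, 0, 0.4]
    - [0.053, 0, 0.003, 0, 0.4]
    - [0.0545, 0, 0.003, 0, 0.4]
    - [0.0545, 0, 0.003, 0, 0.4]

```text
clock: 28.05
tcp_pos: [0.6802, 0.0352, 0.2075]
orientation: [0.362, 1.555, -0.349]
contact_force: [-2.5, 0.8, 4.0]
grip_width: 0.0429
```

Floor contact (4 N, expected height). Release and retreat.

Call:
servo_tool:
  motion:
    - [0, 0, 0, 0, -0.05]
    - [0, 0, 0, 0, -0.2]
    - [0, 0, 0, 0, -0.35]
    - [0, 0, 0, 0, -0.45]
    - [0, 0, 0, 0, -0.5]
    - [0, 0, 0, 0, -0.5]

```text
clock: 28.65
tcp_pos: [0.6802, 0.0351, 0.2074]
orientation: [0.361, 1.555, -0.349]
contact_force: [-0.3, -0.1, 0.4]
grip_width: 0.0639
```

Call:
servo_tool:
  motion:
    - [-0.015, 0, 0, 0, -0.5]
    - [-0.04, 0, 0, 0, -0.5]
    - [-0.08, 0, 0, 0, -0.5]
    - [-0.115, 0, 0, 0, -0.5]
    - [-0.13, 0.02, -0.02, 0, -0.5]
    - [-0.13, 0.06, -0.05, 0, -0.5]
    - [-0.13, 0.1, -0.08, 0, -0.5]
    - [-0.13, 0.14, -0.11, 0, -0.5]

```text
clock: 29.45
tcp_pos: [0.6434, 0.2091, 0.3415]
orientation: [0.363, 1.554, -0.348]
contact_force: [1.1, 0.3, 0.6]
grip_width: 0.0639
```

Call:
servo_tool:
  motion:
    - [0, 0.01, -0.04, 0, -0.5]
    - [0, 0.02, -0.08, 0, -0.5]
    - [0, 0.02, -0.12, 0, -0.5]
    - [0, 0.02, -0.15, 0, -0.5]

```text
clock: 29.85
tcp_pos: [0.5152, 0.2943, 0.3446]
orientation: [0.362, 1.554, -0.346]
contact_force: [-0.5, 0.4, 1.1]
grip_width: 0.0639
```

Run:
```python
from h import *
o=get_obs();g=grab_frame("top");s=grab_frame("scene");w=grab_frame("wrist")
g=cv2.resize(g[80:200,220:380],(400,300));s2=cv2.resize(s[150:310,270:400],(400,492))
a=np.vstack([g,cv2.resize(w,(400,300))]);b=np.vstack([s2[:492],np.zeros((108,400,3),np.uint8)])
cv2.imwrite("pics/fin.png",np.hstack([a,b])[:,:,::-1]);print(o["tcp_pos"],o["contact_force"])
```

```text
[0.5152 0.2943 0.3446] [-0.5154  0.4192  1.1382]
```

View pics/fin.png

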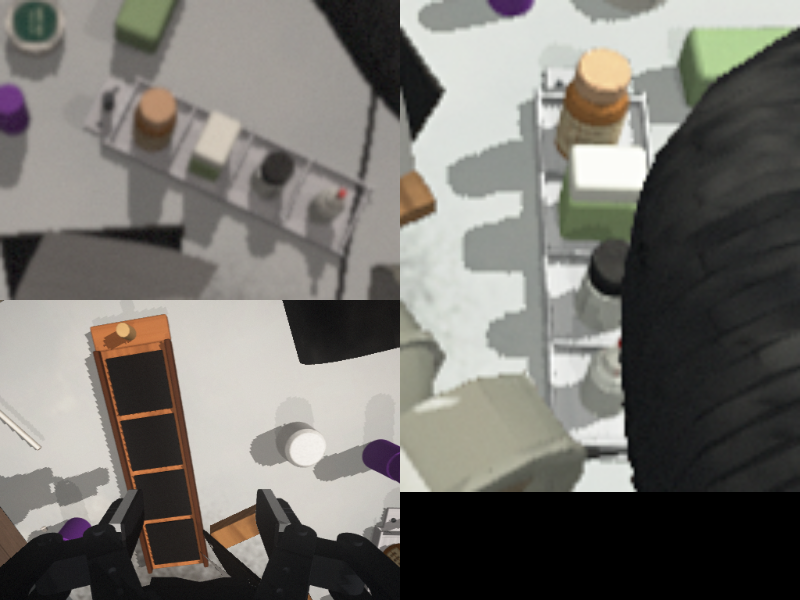

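All four stand upright, one to a bay: jar at the peg, then bar, pot and dropper. The rack is empty, so I'm handing in.

```bash
python3 -c "
from bench import *
print(hand_in())"
```

```text
the job is handed in; nothing more can be done
None
```

The job is done and handed in at about 30 s on the robot's clock. I moved the dropper, pot, bar and jar one at a time from the rack to the tray in reverse order. Counting from the tray's peg, the bays now hold jar, bar, pot and dropper, so the dropper, which stood next to the rack's peg, is in the farthest bay.

**Last checks:** the final top, scene and wrist pictures show all four upright inside their bays, the rack empty and the gripper clear. In the scene view the hose hides part of the pot and dropper; the top view shows both whole. Each item met the tray floor at the expected height:

| Item | Force on the tool at touchdown |
|---|---|
| Dropper | about 15 N |
| Pot | about 9 N |
| Bar | no clear peak; its weight came off the gripper at floor height |
| Jar | about 4 N |

**Disagreements:**
- The top and wrist cameras differed by about 4–6 mm on some tray and item points. I used values between the two, and every item still cleared its bay walls.
- After release, the dropper's tip read about 6 mm along the row from the gripper's centre. I took this as an off-centre grasp, and it is standing upright.

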